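# Take the handed hub nut off the empty tape unwinder

## Task

One of the two flat tape unwinders has run down to its bare cardboard core: unscrew the hub nut (black grip on a round metal flange) of that one and lift it straight up off the spindle, so that the roll can be changed. The two unwinders have threads of opposite hand and nothing outside shows which is which, so try the nut a little both ways and carry on the way that gives; do not pull it off unturned. Finish still holding the nut level in the gripper, at least 10 cm higher than it sat, with the core left standing on its hub, and leave the other unwinder's nut and roll and the things round about as they are.

Things in the scene. Friction and masses are not known exactly. Their poses are not given: they have to be found in the camera images.
- nut_1: hub nut, one of two alike, on either unwinder: black fluted grip 48 mm in diameter, 10 to 41 mm above its underside, on an steel flange 92 mm wide, 4 mm at the rim; 0.12 kg; white index line on its top. Origin: centre of the underside; z up its axis, x along the index line. Screwed home: origin at height 0.066, top 0.107, x axis along world x. 34 mm above home it clears the spindle.
- nut_2: the other nut, alike; its thread has the opposite hand. Each thread is coarse: turned the loosening way a nut turns easily and, after 0.15 rad of slack, rises about 4.2 mm per rad; after 2.5 rad (140 degrees) it is free and lifts off (more turning does no harm). Turned the other way it meets a dead stop within 0.1 rad. Let go part-way, it stays.
- core: bare cardboard core tube, 82 mm outside, 76 inside, 48 high, 0.03 kg, loose round the empty unwinder's hub, 1 mm below the nut's flange; origin: centre of its underside, height 0.017. Its x, y are those of that spindle within 6 mm. Both unwinders stand on the left bench, left of the black column (80 mm square, floor to ceiling, a power box on its right side) 0.35 m ahead of the robot.
- full_roll: tan paper tape roll, 110 mm outside, 48 mm high, on the hub of the other unwinder under its nut; origin: centre of its underside, height 0.017. It does not come off. Leave it and the nut over it alone.
- bench_mark (a point): fixed mark, nothing to see: x along world x; the nuts' turn is measured against it. Each unwinder is fixed to the bench: blue plate 138 x 130 mm, 11 thick; 120 mm platen, top at 0.017; grey 65 mm hub up to 0.066; upright threaded steel spindle 31 mm across, tip at 0.096. On the edge nearest the robot two guide pins 61 mm high and a toothed bar 40 mm high.
- spare_roll: bystander: the new tan tape roll, 110 mm outside, 48 mm high, flat on the bench left of the unwinders; origin: centre of its underside.
- pen_red: bystander: white marker with a red cap, 137 mm long, 16 mm high, lying near the bench's front edge; origin: centre of its underside.
Mind the look-alikes: they are no part of the job. Leave any green look-alike of the core alone.

How it is judged:
On the way, in this order (a step that is already met when the one before it is completed fails the run):
1. the nut over the bare core is being unscrewed: turned by more than 60 degrees and risen 4 mm or more on its thread, still on the spindle (((horizontal distance between nut_1 and core below 0.012 m and height (world z) of nut_1 between 0.07 and 0.09 m and angle between the x axis of nut_1 and the x axis of bench_mark, either way round above 1 rad) or (horizontal distance between nut_2 and core below 0.012 m and height (world z) of nut_2 between 0.07 and 0.09 m and angle between the x axis of nut_2 and the x axis of bench_mark, either way round above 1 rad))), for 0.1 s.
2. that nut is off the spindle, in the gripper (((horizontal distance between nut_2 and full_roll below 0.012 m and height (world z) of nut_1 above 0.105 m and contact force between the fingers and nut_1 above 1 N) or (horizontal distance between nut_1 and full_roll below 0.012 m and height (world z) of nut_2 above 0.105 m and contact force between the fingers and nut_2 above 1 N))), for 0.2 s.
At the end, for the whole second after the job is handed in: the empty unwinder's nut is held still in the fingers (over 1 N), underside above 0.150, level within 0.45 rad, touching neither core, roll nor other nut; the core stands on its hub within 12 mm of its start; the other nut is home (underside below 0.070) over the full roll (((horizontal distance between nut_2 and full_roll below 0.012 m and height (world z) of nut_2 below 0.07 m and height (world z) of nut_1 above 0.15 m and contact force between the fingers and nut_1 above 1 N and angle between nut_1's own z axis and vertical below 0.45 rad and linear speed of nut_1 below 0.03 m/s and contact force between nut_1 and core below 0.2 N and contact force between nut_1 and full_roll below 0.2 N and contact force between nut_1 and nut_2 below 0.2 N and height (world z) of core below 0.022 m and distance of core from where it was at the start of the episode below 0.012 m and angle between core's own z axis and vertical below 0.1 rad) or (horizontal distance between nut_1 and full_roll below 0.012 m and height (world z) of nut_1 below 0.07 m and height (world z) of nut_2 above 0.15 m and contact force between the fingers and nut_2 above 1 N and angle between nut_2's own z axis and vertical below 0.45 rad and linear speed of nut_2 below 0.03 m/s and contact force between nut_2 and core below 0.2 N and contact force between nut_2 and full_roll below 0.2 N and contact force between nut_2 and nut_1 below 0.2 N and height (world z) of core below 0.022 m and distance of core from where it was at the start of the episode below 0.012 m and angle between core's own z axis and vertical below 0.1 rad))); the arm keeps its last pose, push and grip.
It fails at once if the full unwinder's nut loosened or moved (by more than 4 mm) ((horizontal distance between nut_1 and full_roll below 0.012 m and distance of nut_1 from where it was at the start of the episode above 0.004 m and height (world z) of nut_1 below 0.092 m) or (horizontal distance between nut_2 and full_roll below 0.012 m and distance of nut_2 from where it was at the start of the episode above 0.004 m and height (world z) of nut_2 below 0.092 m)).
It fails at once if the core lifted off the platen (by more than 15 mm) (height (world z) of core above 0.032 m).
It fails at once if a bystander disturbed (spare roll or marker moved by more than 25 mm) (distance of any of spare_roll, pen_red from where it was at the start of the episode above 0.025 m).
It also fails if it takes over 43 s, if anything falls off the work surface, if the arm or the gripper's body presses on something with over 40 N, if the wrist force passes 120 N, or if a joint passes its speed limit or range.

## Robot

A 6-joint arm with a two-finger parallel gripper is mounted at the origin on a cart in front of the work surface, level with it; the furniture and walls round the work are solid. World frame = base frame: x ahead of the robot, y to its left, z up, the work surface at z = 0. Lengths are in m, angles in rad, forces in N, time in s.
With the tool pointing down it reaches from about 0.225 to 0.875 m from the base axis. Payload 3.4 kg.
Tool frame: the origin (TCP) lies at the very end of the fingers, on their centre line; the grasp point (between the pads) lies 19 mm behind it; z points along the fingers, y is the line along which they close (so a half turn about z gives the same grasp; the last joint's range is limited). The gripper opens to 85 mm and grips with 20 to 120 N. Pads are 22 mm wide; open, the fingers measure 114 mm over their backs; the gripper's body (76 mm by 85 mm) begins 54 mm behind the grasp point. The pads swing forward as they close: fully open they stand 13 mm farther back than shut.
Start: joints at [-1.456, 0.276, 1.505, -0, 1.361, -0.121], TCP at [0.134, -0.559, 0.231] pointing down, gripper open.
Joint ranges: [-2.89, 2.89], [-0.75, 2.08], [0.22, 2.7], [-1.18, 4.32], [0.11, 2.71], [-2.7, 2.7]. Speed limits (rad/s): [2.57, 2.57, 3.14, 3.14, 3.14, 3.14].

## Interface

Orientations are given as a unit quaternion [w, x, y, z].
In Python, from rig import readout, vision, manip gives the robot as it stands.
- The arm moves only by the shell command python3 -m handwheel 'ROWS' [FORCE]. ROWS is JSON, a list of rows, each a list of 3 entries, a list of its own where there are three numbers: the shift along the tool's x, y, z in mm, then the turn, a rotation vector about the tool's x, y, z in units of 6 degrees (1.0 is 6 degrees), then the closure, from -1 (fully open) to 1 (shut), so that 0 is half open. A call has 1 to 20 rows; each row shifts and turns the commanded pose from where the row before left it, along the tool's axes as they then stand; what a row does not reach is not made up. A row lasts 1/8 s, in which the tool goes at most 62.5 mm and 10.7 degrees, less where a joint would pass 70% of its speed; a pose out of reach is approached as far as the arm can. A call is refused whole if a number of a shift passes 62.5 or a number of a turn 1, either way. A call with a gripper value outside its range is refused whole. The fingers move at their own pace and stop on an object; FORCE is the grip in N (left out, the last holds). Time passes only in rows, so rows that do not move let the fingers close. It gives the time, the measured TCP pose, the force, the opening and the grip force at its end, in the units of the state.
- readout.get_state(): the state, without advancing time (a new reading comes with each control period).
- vision.get_image(name): name is "side" or "top"; returns the picture (384x512x3 uint8, blue, green, red); there is no depth.
- vision.camera_params(name): a dict with "intrinsics" (3x3 intrinsics, pixels), "dist" ([k1, k2, p1, p2, k3] as OpenCV has them; the pictures are not rectified), "rvec" (rotation vector, rad) and "tvec" (3), from world to camera coordinates, as OpenCV has them. Camera axes: x right, y down, z forward; pixel columns grow to the right and rows downward; lengths in m; the calibration is good to about 2 mm. A picture is of the moment at which its call begins. camera_params takes no time and is no camera call.
- manip.sign_off(): hands the job in; it is judged then, once.
The state is a dict: "clock": time; "qpos": joint angles; "qd": joint speeds; "effort": joint torques, N m; "position": TCP position; "ee_rot": TCP orientation; "contact_force": force on the tool from outside, world axes, zero at the start; "moment": the same for the moment, N m; "width": finger opening in m; "gripper_force": force on a finger pad.
Only numpy, scipy, OpenCV 4.12 (cv2) and the standard library are available. Lean on these libraries where they do the work, as an engineer would, in place of code of your own. Each camera call takes 0.05 s, during which the arm holds its last target. There are 200 camera calls.

## Working session

There is one attempt and no reset: what is moved stays moved. The work goes in short steps, Python scripts to look and compute and a shell command to move; the robot and the scene stay as the last step left them, time stands still between calls to the robot, and variables do not carry over. Pictures are saved under pics/ and viewed, at most 10 in all, crops included, and the job is handed in when it is done.

```bash
mkdir -p pics; python3 - <<'E'
from rig import readout, vision
import cv2
for n in("top","side"):
    cv2.imwrite(f"pics/{n}0.png",vision.get_image(n)); p=vision.camera_params(n)
    R=cv2.Rodrigues(p["rvec"])[0]; print(n,-R.T@p["tvec"],R[2])
s=readout.get_state();print(s)
E
```

```text
top [0.26176871 0.45223057 0.91221879] [ 0.19373142 -0.02036545 -0.9808432 ]
side [1.11418521 0.33633369 0.56676428] [-0.80779533  0.1255763  -0.57593168]
{'clock': 0.1, 'qpos': array([-1.45602044e+00,  2.76554372e-01,  1.50602116e+00,  1.39972281e-05,
        1.36071839e+00, -1.21014592e-01]), 'qd': array([ 0.00050252, -0.0009793 , -0.00323916, -0.00135115,  0.00119369,
       -0.00157248]), 'effort': array([ 1.15480601e-03, -4.17701232e+01, -2.46405083e+01, -2.63591046e-04,
        5.76964550e-03, -2.75922943e-06]), 'position': array([ 0.13426263, -0.5586098 ,  0.2305075 ]), 'ee_rot': array([-8.50611301e-04,  9.93058215e-01,  1.17620821e-01,  9.49690163e-06]), 'contact_force': array([-0.19172647, -0.21952511, -0.69877163]), 'moment': array([-0.01480933,  0.05404305, -0.01662922]), 'gripper_force': 0.0, 'width': 0.08546459929285145}
```

View pics/top0.png

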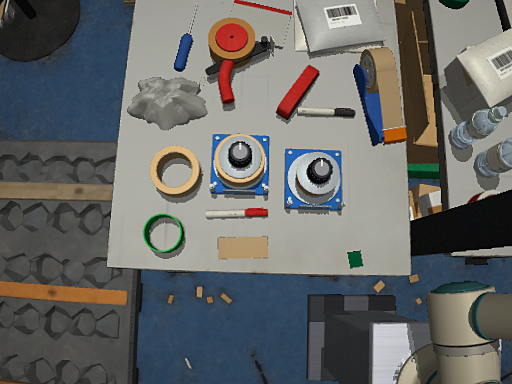

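View pics/side0.png

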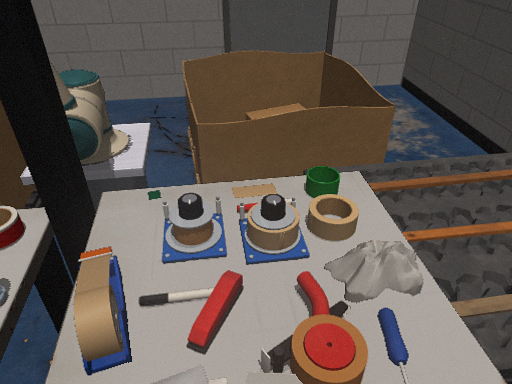

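```bash
cat > h.py <<'E'
import cv2, numpy as np
from rig import readout, vision
def ray(n,uv):
    p=vision.camera_params(n);R=cv2.Rodrigues(np.array(p["rvec"]))[0]
    q=cv2.undistortPoints(np.array([[uv]],float),np.array(p["intrinsics"]),np.array(p["dist"]))[0,0]
    return -R.T@np.ravel(p["tvec"]), R.T@np.array([q[0],q[1],1])
def plane(n,uv,z):
    c,d=ray(n,uv); return c+d*(z-c[2])/d[2]
def tri(a,b):
    c1,d1=ray("top",a);c2,d2=ray("side",b)
    s=np.linalg.lstsq(np.c_[d1,-d2],c2-c1,rcond=None)[0];P=c1+d1*s[0];Q=c2+d2*s[1];return (P+Q)/2,np.linalg.norm(P-Q)
E
python3 - <<'E'
from h import *
t=cv2.imread("pics/top0.png");s=cv2.imread("pics/side0.png")
def blobs(im,x0,x1,y0,y1):
    m=(im.max(2)<70).astype(np.uint8);k=np.zeros_like(m);k[y0:y1,x0:x1]=m[y0:y1,x0:x1]
    n,l,st,c=cv2.connectedComponentsWithStats(k)
    return [(st[i],c[i].round(1)) for i in range(1,n) if st[i,4]>60]
print(blobs(t,215,345,135,215));print(blobs(s,165,290,185,225))
for uv in[(319.5,168),(240,152.5)]: print(plane("top",uv,.107))
for uv in [(410,220),(413,255),(410,205)]: print("col",[plane("top",uv,z).round(3) for z in(0,.1,-.7)])
for uv in[(284,150),(341,149),(344,209),(287,210)]: print("plate",plane("top",uv,.011))
print("fingers pins", plane("top",(345,205),.06))
cv2.imwrite("pics/crop.png",np.vstack([cv2.resize(t[125:220,205:350],None,fx=4,fy=3.1,interpolation=2),cv2.resize(s[185:265,155:300],None,fx=4,fy=3.1)]))
E
```

```text
[(array([228, 141,  24,  27, 309], dtype=int32), array([239.9, 156.9])), (array([307, 158,  26,  27, 339], dtype=int32), array([318.2, 172.2])), (array([218, 168,  46,  18, 127], dtype=int32), array([241.3, 180.3])), (array([296, 178,  32,  19,  94], dtype=int32), array([307., 190.])), (array([224, 191,  31,   4,  78], dtype=int32), array([239.4, 192.4]))]
[(array([178, 194,  25,  26, 438], dtype=int32), array([190.1, 208.3])), (array([261, 194,  24,  27, 441], dtype=int32), array([272.6, 209.2]))]
[0.46724823 0.29973817 0.107     ]
[0.49372944 0.46135791 0.107     ]
col [array([0.38 , 0.068, 0.   ]), array([0.367, 0.111, 0.1  ]), array([ 0.471, -0.226, -0.7  ])]
col [array([0.3  , 0.064, 0.   ]), array([0.296, 0.106, 0.1  ]), array([ 0.33 , -0.234, -0.7  ])]
col [array([0.415, 0.067, 0.   ]), array([0.398, 0.109, 0.1  ]), array([ 0.532, -0.229, -0.7  ])]
plate [0.53093786 0.36277638 0.011     ]
plate [0.5386484  0.23115183 0.011     ]
plate [0.39964706 0.22647089 0.011     ]
plate [0.39361282 0.35438202 0.011     ]
fingers pins [0.40075847 0.23648184 0.06      ]
```

View pics/crop.png

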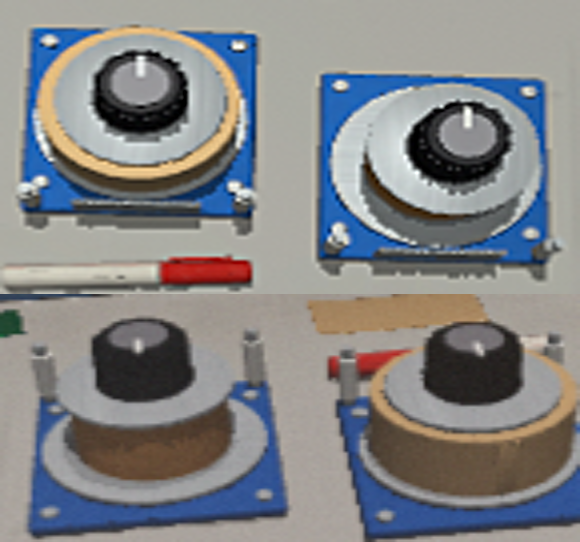

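The top view shows the full roll on the left unwinder (nut at px 240,152). The bare core is on the right one (nut at px 321,168), which in the side view is at 190,197. I'll retract first so the arm can pass the column.

```bash
python3 - <<'E'
from h import *
print(tri((321.7,168.2),(190.3,197.4)),tri((240.2,152.4),(272.6,197.6)))
E
python3 -m handwheel '[[[0,-40,-5],[0,0,0],-1],[[0,-50,-5],[0,0,0],-1],[[0,-50,-5],[0,0,0],-1],[[0,-50,-5],[0,0,0],-1],[[0,-50,0],[0,0,0],-1],[[0,-50,0],[0,0,0],-1],[[0,-40,0],[0,0,0],-1],[[0,0,0],[0,0,0],-1]]'
python3 - <<'E'
from h import *
s=readout.get_state();print(s["qpos"].round(3),s["position"],s["ee_rot"])
cv2.imwrite("pics/top1.png",vision.get_image("top"))
E
```

```text
(array([0.46665576, 0.29708741, 0.10848198]), np.float64(0.0030788529498079567)) (array([0.49347173, 0.46142583, 0.10896816]), np.float64(0.0009849302319839422))
clock: 1.1
position: [0.0571, -0.2354, 0.2509]
ee_rot: [-0.0, 0.993, 0.117, -0.0]
contact_force: [-0.2, -0.6, -0.1]
width: 0.0855
gripper_force: 0.0
[-1.623 -0.28   2.01  -0.     1.411 -0.287] [ 0.05706643 -0.23544419  0.2508855 ] [-3.99497475e-05  9.93122507e-01  1.17079804e-01 -6.16800379e-05]
```

View pics/top1.png

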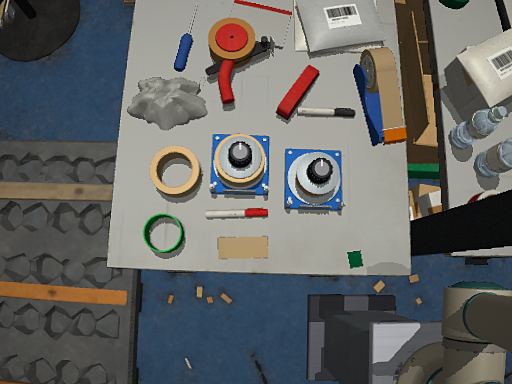

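The column's left face is at px 410, so I'll swing past it at a small radius without turning the tool.

```bash
cat >> h.py <<'E'
from scipy.spatial.transform import Rotation as Ro
def rot(): return Ro.from_quat(readout.get_state()["ee_rot"],scalar_first=True)
E
python3 - <<'E'
from h import *
p=readout.get_state()["position"];R=rot();r=.228
for a in np.arange(-72,46,9.75):
    a=np.radians(a);w=np.array([r*np.cos(a),r*np.sin(a),.25]);print(np.degrees(a).round(),R.inv().apply(w-p).__mul__(1000).round(1));p=w
E
```

```text
-72.0 [ 17.8 -17.    1.2]
-62.0 [38.2 -6.3 -0. ]
-53.0 [ 36.6 -12.7  -0. ]
-43.0 [ 33.9 -18.7  -0. ]
-33.0 [ 30.3 -24.2  -0.1]
-23.0 [ 25.7 -29.   -0.1]
-14.0 [ 20.4 -32.9  -0.1]
-4.0 [ 14.6 -35.9  -0.1]
6.0 [  8.3 -37.9  -0.1]
16.0 [  1.7 -38.7  -0.1]
26.0 [ -4.8 -38.4  -0.1]
35.0 [-11.3 -37.1  -0.1]
45.0 [-17.4 -34.6  -0. ]
```

```bash
python3 -m handwheel '[[[18,-17,0],[0,0,0],-1],[[38,-6,0],[0,0,0],-1],[[37,-13,0],[0,0,0],-1],[[34,-19,0],[0,0,0],-1],[[30,-24,0],[0,0,0],-1],[[26,-29,0],[0,0,0],-1],[[0,0,0],[0,0,0],-1]]'
python3 - <<'E'
from h import *
s=readout.get_state();p=s["position"];print(s["qpos"].round(3),p,np.hypot(p[0],p[1]))
cv2.imwrite("pics/top2.png",vision.get_image("top"))
E
```

```text
clock: 2.02
position: [0.2116, -0.0888, 0.2512]
ee_rot: [-0.0, 0.992, 0.122, 0.0]
contact_force: [-0.5, -0.5, -0.2]
width: 0.0854
gripper_force: 0.0
[-7.060e-01 -3.050e-01  2.023e+00  1.000e-03  1.423e+00  6.200e-01] [ 0.21161286 -0.08878156  0.2512428 ] 0.22948239525252404
```

View pics/top2.png

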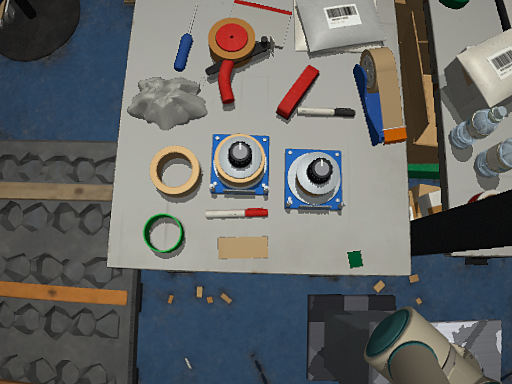

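The arm's raised elbow (px 390,330) is well clear of the column's bar (rows 215–255), so I'll continue.

```bash
python3 -m handwheel '[[[20,-33,0],[0,0,0],-1],[[14,-36,0],[0,0,0],-1],[[8,-38,0],[0,0,0],-1],[[1,-39,0],[0,0,0],-1],[[-5,-38,0],[0,0,0],-1],[[-11,-37,0],[0,0,0],-1],[[0,0,0],[0,0,0],-1]]'
python3 - <<'E'
from h import *
s=readout.get_state();p=s["position"];print(s["qpos"].round(3),p,np.hypot(p[0],p[1]))
R=rot();ya=np.arctan2(*R.as_matrix()[[1,0],1]);print("yaw y",ya)
print(R.inv().apply(np.array([.467,.2965,.2])-p)*1000)
E
```

```text
clock: 2.95
position: [0.1844, 0.1316, 0.2512]
ee_rot: [0.0, 0.993, 0.12, -0.0]
contact_force: [0.2, -0.3, 0.6]
width: 0.0855
gripper_force: 0.0
[ 0.309 -0.31   2.026 -0.     1.426  1.638] [0.18441164 0.13162133 0.25123924] 0.22656528350653218
yaw y -1.3296870367395268
[313.79150025 -92.6354916   51.18765877]
```

```bash
python3 -m handwheel '[[[40,-12,4],[0,0,0],-1],[[50,-15,8],[0,0,0],-1],[[50,-15,8],[0,0,0],-1],[[50,-15,8],[0,0,0],-1],[[50,-15,8],[0,0,0],-1],[[44,-13,8],[0,0,0],-1],[[30,-8,4],[0,0,0],-1],[[0,0,0],[0,0,-1],-1],[[0,0,0],[0,0,-1],-1],[[0,0,0],[0,0,-1],-1],[[0,0,0],[0,0,-1],-1],[[0,0,0],[0,0,-1],-1],[[0,0,0],[0,0,-1],-1],[[0,0,0],[0,0,-1],-1],[[0,0,0],[0,0,-1],-1],[[0,0,0],[0,0,-1],-1]]'
python3 -m handwheel '[[[0,0,0],[0,0,-1],-1],[[0,0,0],[0,0,-1],-1],[[0,0,0],[0,0,-1],-1],[[0,0,0],[0,0,-1],-1],[[0,0,0],[0,0,-1],-1],[[0,0,0],[0,0,-1],-1],[[0,0,0],[0,0,-1],-1],[[0,0,0],[0,0,-1],-1],[[0,0,0],[0,0,0],-1]]'
python3 - <<'E'
from h import *
s=readout.get_state();p=s["position"];print(s["qpos"].round(3),p)
R=rot();print(R.inv().apply(np.array([.467,.2965,.080])-p)*1000,s["contact_force"],s["moment"])
a=vision.get_image("top")[120:260,240:400];b=vision.get_image("side")[120:260,110:270]
cv2.imwrite("pics/c3.png",cv2.resize(np.hstack([a,b]),None,fx=2.5,fy=2.5))
E
```

```text
clock: 4.95
position: [0.4714, 0.2908, 0.2025]
ee_rot: [0.001, 0.832, 0.555, -0.0]
contact_force: [0.3, 0.2, 0.3]
width: 0.0853
gripper_force: 0.0
clock: 6.08
position: [0.4709, 0.2914, 0.2026]
ee_rot: [0.0, 0.536, 0.844, -0.0]
contact_force: [-0.4, -0.7, -0.0]
width: 0.0854
gripper_force: 0.0
[ 4.290e-01  2.620e-01  1.598e+00 -1.000e-03  1.282e+00 -1.000e-02] [0.47087266 0.29135718 0.20263391]
[  6.44059764  -1.27561539 122.62713283] [-0.39953524 -0.7259712  -0.03749745] [ 0.03619056  0.02923769 -0.00453506]
```

View pics/c3.png

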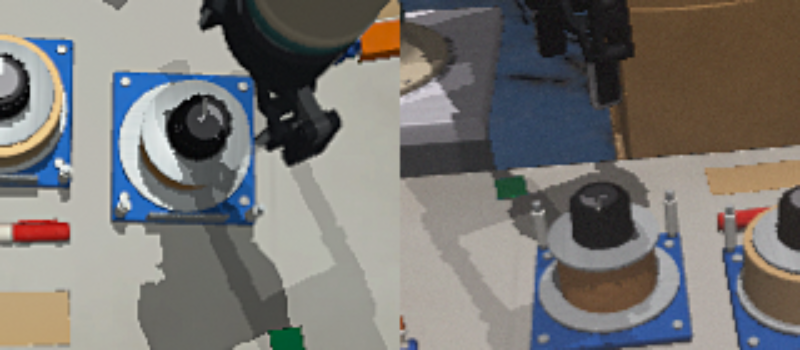

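The crops show the fingers hanging over the nut. I'll check the projected TCP and finger tips against the pixels: top crop about (310,150) and side crop about (605,100).

```bash
python3 - <<'E'
from h import *
s=readout.get_state();R=rot();p=s["position"]
for n,ox,oy,k in(("top",240,120,0),("side",110,120,400)):
    c=vision.camera_params(n)
    q=cv2.projectPoints(np.array([p,p+R.apply([0,.05,-.013]),p+R.apply([0,-.05,-.013]),[.467,.2965,.107]]),np.array(c["rvec"]),np.array(c["tvec"]),np.array(c["intrinsics"]),np.array(c["dist"]))[0][:,0]
    print(n,((q-[ox,oy])*2.5+[k,0]).round())
E
```

```text
top [[233.  85.]
 [207.  18.]
 [268. 143.]
 [203. 120.]]
side [[580.  94.]
 [608. 107.]
 [550.  52.]
 [598. 195.]]
```

```bash
python3 - <<'E'
from h import *
t=cv2.imread("pics/top0.png");s=cv2.imread("pics/side0.png")
def disc(im,u,v):
    m=(im.max(2)>=75).astype(np.uint8)
    n,l,st,c=cv2.connectedComponentsWithStats(m,connectivity=4);i=l[v,u];return st[i],c[i]
r=[disc(t,321,169),disc(s,190,199),disc(t,240,154),disc(s,272,199)]
for q in r: print(q)
for a,b in((0,1),(2,3)):
    print(tri(r[a][1],r[b][1]),plane("top",r[a][1],.107),plane("side",r[b][1],.107))
E
```

```text
(array([314, 159,  15,  17, 177], dtype=int32), array([321.45762712, 167.76836158]))
(array([     0,      0,    512,    384, 128912], dtype=int32), array([251.66778112, 209.35422614]))
(array([232, 143,  16,  16, 192], dtype=int32), array([239.59375 , 151.046875]))
(array([266, 195,  15,  10, 109], dtype=int32), array([273.12844037, 199.        ]))
(array([0.48328337, 0.35691114, 0.09586318]), np.float64(0.12799834078940356)) [0.46788132 0.29572417 0.107     ] [0.52287774 0.41532879 0.107     ]
(array([0.49657946, 0.46236475, 0.10764578]), np.float64(0.00018001757142704217)) [0.49675217 0.46228402 0.107     ] [0.49571792 0.46263231 0.107     ]
```

```bash
python3 -m handwheel '[[[5.3,-0.7,10],[0,0,0],-1],[[0,0,25],[0,0,0],-1],[[0,0,25],[0,0,0],-1],[[0,0,25],[0,0,0],-1],[[0,0,20],[0,0,0],-1],[[0,0,12],[0,0,0],-1],[[0,0,5],[0,0,0],-1],[[0,0,0],[0,0,0],-0.5],[[0,0,0],[0,0,0],0.0]]' 50
python3 -m handwheel '[[[0,0,0],[0,0,0],0.3],[[0,0,0],[0,0,0],0.6],[[0,0,0],[0,0,0],1],[[0,0,0],[0,0,0],1]]' 50
python3 -c "
from h import *
s=readout.get_state();print(s['position'],s['qpos'].round(3),s['contact_force'],s['moment'])"
```

```text
clock: 7.3
position: [0.4658, 0.2992, 0.082]
ee_rot: [0.0, 0.534, 0.846, 0.001]
contact_force: [0.7, 0.5, 0.2]
width: 0.0515
gripper_force: 0.0
clock: 7.8
position: [0.4659, 0.2993, 0.0822]
ee_rot: [0.001, 0.534, 0.846, 0.001]
contact_force: [-0.9, -0.7, 5.5]
width: 0.0471
gripper_force: 51.1
[0.46589436 0.29926723 0.08220384] [ 0.445  0.368  1.772 -0.     1.     0.   ] [-0.8745983  -0.66720453  5.50367295] [-0.06082639  0.15866615 -0.00660008]
```

The width of 47.1 mm and the TCP reading both say the pads are about 4 mm off the axis along tool x. I'll open a little, recentre and close again.

```bash
python3 -m handwheel '[[[0,0,0],[0,0,0],-0.4],[[0,0,0],[0,0,0],-0.4],[[-3.9,0,0],[0,0,0],-0.4],[[0,0,0],[0,0,0],-0.4]]' 60
python3 -m handwheel '[[[0,0,0],[0,0,0],0.5],[[0,0,0],[0,0,0],1],[[0,0,0],[0,0,0],1],[[0,0,0],[0,0,0],1]]' 60
python3 -c "
from h import *
s=readout.get_state();print(s['position'],s['contact_force'],s['moment'])"
```

```text
clock: 8.3
position: [0.467, 0.2951, 0.081]
ee_rot: [-0.0, 0.534, 0.846, -0.0]
contact_force: [0.2, 0.3, -0.2]
width: 0.06
gripper_force: 0.0
clock: 8.8
position: [0.4672, 0.2954, 0.0815]
ee_rot: [0.0, 0.533, 0.846, 0.0]
contact_force: [0.4, -1.5, 2.9]
width: 0.0468
gripper_force: 61.2
[0.4671598  0.29539138 0.08151132] [ 0.39673143 -1.53009165  2.90392273] [-0.20682064  0.00233516  0.01661653]
```

```bash
python3 -m handwheel '[[[0,0,0],[0,0,0.5],1],[[0,0,0],[0,0,0.5],1],[[0,0,0],[0,0,0.5],1],[[0,0,0],[0,0,0],1]]'
python3 -c "
from h import *
s=readout.get_state();print(s['qpos'][5],s['contact_force'],s['moment'])"
```

```text
clock: 9.3
position: [0.4672, 0.2959, 0.0816]
ee_rot: [0.0, 0.598, 0.801, 0.001]
contact_force: [-0.1, -0.1, 4.8]
width: 0.0466
gripper_force: 61.3
0.14963716194392354 [-0.06034155 -0.10991533  4.79952381] [ 0.09961103  0.00111503 -0.00669167]
```

It turned 9° with no resisting moment, which is past where the stop would be. I'll carry on this way, rising with the thread.

```bash
python3 -m handwheel '[[[0,0,-0.4],[0,0,1],1],[[0,0,-0.44],[0,0,1],1],[[0,0,-0.44],[0,0,1],1],[[0,0,0],[0,0,0],1]]'
python3 -c "
from h import *
s=readout.get_state();print(s['qpos'][5],s['contact_force'],s['moment'])
a=vision.get_image('top')[120:220,260:380];b=vision.get_image('side')[150:250,130:250]
cv2.imwrite('pics/c4.png',cv2.resize(np.hstack([a,b]),None,fx=3.3,fy=3.3))"
```

```text
clock: 9.8
position: [0.4671, 0.2958, 0.0828]
ee_rot: [-0.0, 0.716, 0.698, 0.0]
contact_force: [0.3, 0.8, 5.4]
width: 0.0471
gripper_force: 61.3
0.46248598640333727 [0.25068827 0.77332552 5.41306134] [ 0.10870737 -0.00607867 -0.04839826]
```

View pics/c4.png

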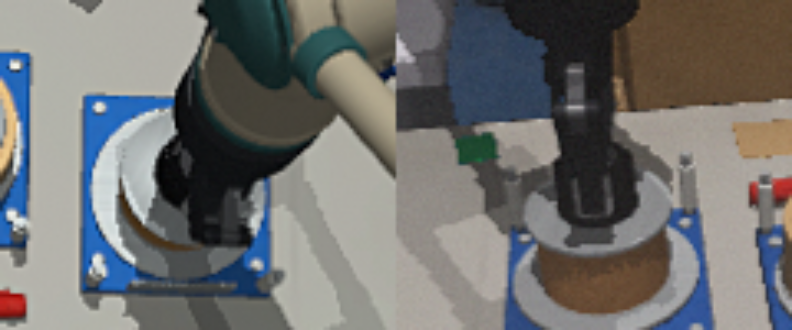

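```bash
python3 -m handwheel '[[[0,0,-0.44],[0,0,1],1],[[0,0,-0.44],[0,0,1],1],[[0,0,-0.44],[0,0,1],1],[[0,0,-0.44],[0,0,1],1],[[0,0,-0.44],[0,0,1],1],[[0,0,-0.44],[0,0,1],1],[[0,0,-0.44],[0,0,1],1],[[0,0,-0.44],[0,0,1],1],[[0,0,-0.44],[0,0,1],1],[[0,0,-0.44],[0,0,1],1],[[0,0,0],[0,0,0],1]]'
python3 -c "
from h import *
s=readout.get_state();print(s['qpos'],s['contact_force'],s['moment'])"
```

```text
clock: 11.28
position: [0.4667, 0.2952, 0.0871]
ee_rot: [0.0, 0.969, 0.247, -0.0]
contact_force: [-0.5, -1.3, 6.6]
width: 0.047
gripper_force: 61.5
[ 4.38155341e-01  3.61613368e-01  1.76694516e+00 -4.73288511e-04
  1.01359597e+00  1.51016075e+00] [-0.54756677 -1.34334538  6.56611446] [-0.12331141  0.07929556  0.01832542]
```

```bash
python3 -m handwheel '[[[0,0,-0.5],[0,0,1],1],[[0,0,-0.5],[0,0,1],1],[[0,0,-0.5],[0,0,1],1],[[0,0,-0.44],[0,0,1],1],[[0,0,-0.44],[0,0,1],1],[[0,0,-0.44],[0,0,1],1],[[0,0,-0.44],[0,0,1],1],[[0,0,-0.44],[0,0,1],1],[[0,0,-0.44],[0,0,1],1],[[0,0,-0.44],[0,0,1],1],[[0,0,-0.2],[0,0,0.5],1],[[0,0,0],[0,0,0],1]]'
python3 -c "
from h import *
s=readout.get_state();print(s['qpos'],s['contact_force'],s['moment'])"
```

```text
clock: 12.78
position: [0.4664, 0.2964, 0.0914]
ee_rot: [-0.001, 0.955, -0.296, -0.001]
contact_force: [-1.4, 3.8, 2.1]
width: 0.0469
gripper_force: 61.2
[4.38914039e-01 3.57166909e-01 1.76132112e+00 2.16853842e-03
 1.02332328e+00 2.60897038e+00] [-1.41885139  3.78528839  2.12080436] [0.73059881 0.24246593 0.08264913]
```

Turned 2.61 rad in all. I'll lift gently and watch the force.

```bash
python3 -m handwheel '[[[0,0,-1],[0,0,0],1],[[0,0,-2],[0,0,0],1],[[0,0,-2],[0,0,0],1],[[0,0,0],[0,0,0],1]]'
python3 -c "
from h import *
s=readout.get_state();print(s['contact_force'],s['moment'])"
```

```text
clock: 13.28
position: [0.4671, 0.295, 0.0969]
ee_rot: [0.0, 0.955, -0.296, 0.0]
contact_force: [1.1, -0.0, -1.6]
width: 0.047
gripper_force: 61.9
[ 1.0969624  -0.00433162 -1.6320828 ] [ 0.03517965 -0.21195396  0.04879047]
```

Force is about −1.6 N, close to the nut's own weight, so it is free. Lifting straight up.

```bash
python3 -m handwheel '[[[0,0,-4],[0,0,0],1],[[0,0,-6],[0,0,0],1],[[0,0,-6],[0,0,0],1],[[0,0,-8],[0,0,0],1],[[0,0,-10],[0,0,0],1],[[0,0,-15],[0,0,0],1],[[0,0,-15],[0,0,0],1],[[0,0,-15],[0,0,0],1],[[0,0,-15],[0,0,0],1],[[0,0,-15],[0,0,0],1],[[0,0,-8],[0,0,0],1],[[0,0,0],[0,0,0],1],[[0,0,0],[0,0,0],1],[[0,0,0],[0,0,0],1]]'
python3 -c "
from h import *
s=readout.get_state();print(s['contact_force'],s['moment'],s['qd'])
a=vision.get_image('top')[80:230,210:390];b=vision.get_image('side')[120:270,130:310]
cv2.imwrite('pics/c5.png',cv2.resize(np.hstack([a,b]),None,fx=2.2,fy=2.2))"
```

```text
clock: 15.02
position: [0.4666, 0.2953, 0.213]
ee_rot: [0.001, 0.955, -0.296, -0.001]
contact_force: [0.7, -0.3, -2.3]
width: 0.0469
gripper_force: 62.0
[ 0.71228518 -0.27020692 -2.29166657] [0.01189614 0.00877874 0.08056429] [ 0.00099089 -0.00106436 -0.00254493  0.00056631 -0.00120969 -0.00217094]
```

View pics/c5.png

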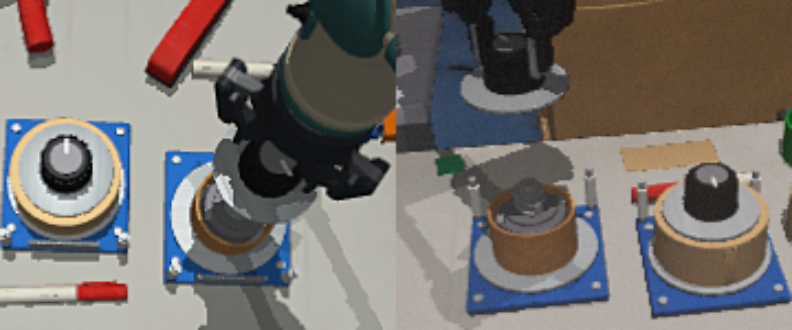

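The nut is held level with its flange at side crop (515,88), underside about 0.197 m. The core stands on its hub, and the other nut and roll look unmoved.

```bash
python3 -c "
from rig import manip
print(manip.sign_off())"
```

```text
the job is handed in; nothing more can be done
None
```

The bare-core unwinder's nut loosened clockwise seen from above. I unscrewed it about 150°, lifted it straight off, and handed the job in after about 15 s, with the nut held level, underside about 0.197 m (13 cm above home). The core was still on its hub, and the other nut, roll and marker looked unmoved; sign-off returned no verdict.

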